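# File the burr off a clamped plate

## Task

Draw the file out of the tool cup and take the burr off the top edge of the plate in the little vise with two strokes: lay the blade level across the edge, tip pointing the way the vise's screw handle sticks out, and push it tip-first with light pressure, edge running from near the tip to near the handle. Lift it clear to bring it back between the strokes; never drag it backward on the plate. Then lay the whole file down on the black rubber pad without dropping it, and leave the other things on the bench where they are.

Things in the scene. Friction and masses are not known exactly. Their poses are not given: they have to be found in the camera images.
- file: Hand file 210 mm long, 0.14 kg: flat dark steel blade 120 x 20 x 5 mm, wooden handle 90 long, 26 wide (y), 22 thick (z), flat-sided. Origin on its long axis where blade meets handle. x points to the handle's butt: handle x = 0 to 0.090, blade from 0 to its tip at x = -0.120; z is normal to the blade's faces. It balances near x = -0.025
- file_tip (a point): centre of the blade's tip end. At the start it stands in the bottom corner of the cup, the file leaning about 42 degrees from vertical against the cup's +x rim, handle up and wholly outside the cup
- file_butt (a point): centre of the handle's butt end. At the start it is the highest point of the file and leans away from the robot; the handle's 26 mm width is then horizontal and the file's +z face looks up and toward the robot
- cup: Upright rectangular tool cup of bare sheet steel, fixed: 78.5 (x) x 50 (y) mm outside, 80 mm high, walls and floor 3 mm, flange 76 x 90 x 3 mm. Origin at the centre of its underside, z up, +x away from the robot within 20 degrees. It stands left or right of the vise, with the rubber pad on the other side
- vise: Small grey vise fixed to the bench, base 100 (x) x 70 (y) x 20 mm, steel jaws 68 mm high, x = -0.037 to 0.037. Origin at the centre of its underside. Its screw with a cross handle (56 mm wide, 42 mm high) sticks out along its -x to x = -0.068, toward the robot within 20 degrees. Forward strokes go along its -x
- plate_edge (a point): Middle of the top edge of the steel plate in the vise, 90 mm above the bench when not pressed. The plate is 6 mm thick (vise x), its edge is 50 mm long (vise y) and stands 22 mm above the jaws. Axes as the vise's
- plate_press (a joint): how far the plate is pressed down in the rubber-lined jaws, m: 0 untouched to 0.012; about 1.2 N per mm, springs back; 1 to 6 mm is a light filing pressure
- plate_drag (a joint): how far the plate is dragged by the file in the rubber jaws, m: positive along the forward stroke (vise -x), negative backward, -0.008 to 0.008; about 1 N per mm, springs back to 0
- mat: Black ribbed rubber tool pad 290 (x) x 110 (y) x 6 mm (not the larger, thin green work mat) fixed flat on the bench. Origin at the centre of its underside. Its long side points away from the robot within 12 degrees
- v_block: Ground steel V-block 60 x 44 x 36 mm, loose, behind the vise: a bystander to leave alone. Origin at the centre of its underside
- nozzle_carton: Small upright carton 39 x 53 x 85 mm, loose, behind the vise: a bystander to leave alone. Origin at the centre of its underside

How it is judged (in metres and radians):
On the way, in this order (a step that is already met when the one before it is completed fails the run):
1. the file is out of the cup: its tip is at least 15 mm above the rim (z of file_tip in the frame of cup above 0.095 m), for 0.1 s.
2. first stroke begins: the blade, level within 20 degrees, presses the plate's edge with its tip part (75 mm or more from the handle) (angle between file's own z axis and vertical below 0.35 rad and value of joint plate_press above 0.0006 m and x of plate_edge in the frame of file below -0.075 m), for 0.05 s.
3. first stroke carried forward, still pressing, until the edge is within 50 mm of the handle (angle between file's own z axis and vertical below 0.35 rad and value of joint each of plate_press, plate_drag above 0.0006 m and x of plate_edge in the frame of file above -0.05 m), for 0.05 s.
4. the file is lifted clear of the plate and brought back (edge again 75 mm or more from the handle, file at least 10 mm higher than the edge) (value of joint plate_press below 0.0003 m and x of plate_edge in the frame of file below -0.075 m and z of file in the frame of plate_edge above 0.01 m), for 0.05 s.
5. second stroke begins as the first (all of step 2), for 0.05 s.
6. second stroke carried forward as the first (all of step 3), for 0.05 s.
At the end, for the whole second after the job is handed in: the file lies flat (within 0.2 rad), released and at rest, on the black rubber pad, with both ends within the pad's outline (3 mm more along its length) (x of file_tip in the frame of mat between -0.148 and 0.148 m and y of file_tip in the frame of mat between -0.055 and 0.055 m and z of each of file_tip, file_butt in the frame of mat below 0.035 m and x of file_butt in the frame of mat between -0.148 and 0.148 m and y of file_butt in the frame of mat between -0.055 and 0.055 m and angle between file's own z axis and vertical below 0.2 rad and contact force between the fingers and file below 0.01 N and linear speed of file below 0.02 m/s); the robot touches nothing.
It fails at once if the file drags the plate backward by more than 1.5 mm (about 1.5 N) (value of joint plate_drag below -0.0015 m).
It fails at once if the plate is pressed down more than 10 mm (about 12 N) (value of joint plate_press above 0.01 m).
It fails at once if the file falls freely (faster than 0.7 m/s with no finger on it) (contact force between the fingers and file below 0.01 N and linear speed of file above 0.7 m/s).
It fails at once if the V-block or the carton is moved more than 20 mm (distance of any of v_block, nozzle_carton from where it was at the start of the episode above 0.02 m).
It also fails if it takes over 64 s, if anything falls off the work surface, if the arm or the gripper's body presses on something with over 40 N, if the wrist force passes 120 N, or if a joint passes its speed limit or range.

## Robot

A 7-joint arm with a two-finger parallel gripper is mounted at the origin on a cart in front of the work surface, level with it; the furniture and walls round the work are solid. World frame = base frame: x ahead of the robot, y to its left, z up, the work surface at z = 0. Lengths are in m, angles in degrees, forces in N, time in s.
With the tool pointing down it reaches from about 0.4 to 0.925 m from the base axis. Payload 4.1 kg.
Tool frame: the origin (TCP) lies midway between the tips of the shut fingers; the grasp point (between the pads) lies 19 mm behind it; z points along the fingers, y is the line along which they close (so a half turn about z gives the same grasp; the last joint's range is limited). The gripper opens to 85 mm and grips with 20 to 120 N. Pads are 22 mm wide; open, the fingers measure 114 mm over their backs; the gripper's body (76 mm by 85 mm) begins 54 mm behind the grasp point. The pads swing forward as they close: fully open they stand 13 mm farther back than shut.
Start: joints at [61.65, 22.827, 2.584, 88.041, -1.071, 69.15, -2.905], TCP at [0.251, -0.6, 0.231] pointing down, gripper open.
Joint ranges: [-161.44, 161.44], [-28.35, 127.94], [-78.24, 83.42], [0, 140.83], [-78.03, 258.03], [13.02, 114.36], [-168.23, 168.23]. Speed limits (degrees/s): [147.25, 147.25, 180, 180, 180, 180, 180].

## Interface

Orientations are given as a 3x3 rotation matrix whose columns are the frame's x, y, z axes.
In Python, from station import manip gives the robot as it stands. Calls block until the motion is done:
- manip.movep(position, orientation): joint-space move of the TCP to a pose.
- manip.line_to(position, rate=0.15, frame=None, until_force=None): straight line of the TCP; frame=None keeps the orientation; rate is the mean speed in m/s. With until_force (N) it stops when the force on the tool has changed by that much, and returns True; else False.
- manip.movej(angles): joint-space move.
- manip.ungrasp() and manip.gripper_close(): open the fingers fully, or close them until they stop; the grip force is fixed at half the most.
- manip.hold(seconds).
- manip.inverse_kinematics(position, orientation): joint angles nearest the present ones, or None.
- manip.snapshot(name): name is "side" or "top" or "wrist"; returns a dict with "img" (384x512x3 uint8, red, green, blue), "z_map" (384x512 float32, m along the optical axis (not along the pixel's ray), 0 where there is no reading), "intrinsics" (3x3 intrinsics, pixels), "world_from_camera" (4x4, takes a point from camera to world coordinates). Camera axes: x right, y down, z forward; pixel columns grow to the right and rows downward; lengths in m; the calibration is good to about 2 mm. A picture is of the moment at which its call begins.
A pose or a line that the arm cannot do raises manip.MotionError and nothing moves.
- manip.hand_in(): hands the job in; it is judged then, once.
Readings, each from a call of its own:
- manip.get_clock(): time.
- manip.get_q(): joint angles.
- manip.get_joint_vel(): joint speeds.
- manip.get_joint_efforts(): joint torques, N m.
- manip.get_tcp_pos(): TCP position.
- manip.get_tcp_rot(): TCP orientation.
- manip.get_wrist_force(): force on the tool from outside, world axes, zero at the start.
- manip.get_wrist_torque(): the same for the moment, N m.
- manip.get_width(): finger opening in m.
- manip.get_finger_force(): force on a finger pad.
Only numpy, scipy, OpenCV 4.12 (cv2) and the standard library are available. Lean on these libraries where they do the work, as an engineer would, in place of code of your own. Each camera call takes 0.05 s, during which the arm holds its last target. There are 200 camera calls.

## Working session

There is one attempt and no reset: what is moved stays moved. The work goes in short steps, each a Python script; the robot and the scene stay as the last script left them, time stands still between calls to the robot, and variables do not carry over. Pictures are saved under pics/ and viewed, at most 10 in all, crops included, and the job is handed in when it is done.

```bash
ls; mkdir -p pics; cat > h.py <<'E'
import numpy as np, cv2
from station import manip as m
def snap(n,name):
    s=m.snapshot(n); cv2.imwrite(f'pics/{name}.png',cv2.cvtColor(s['img'],cv2.COLOR_RGB2BGR)); np.savez(f'pics/{name}.npz',**s); return s
def load(name): return dict(np.load(f'pics/{name}.npz'))
def ray(s,u,v):
    K=s['intrinsics'];T=s['world_from_camera'];d=T[:3,:3]@np.linalg.solve(K,[u,v,1.]);return T[:3,3],d
def onz(s,u,v,z):
    o,d=ray(s,u,v);return o+d*(z-o[2])/d[2]
def cloud(s):
    K=s['intrinsics'];T=s['world_from_camera'];v,u=np.mgrid[:384,:512];z=s['z_map']
    p=np.stack([(u-K[0,2])/K[0,0]*z,(v-K[1,2])/K[1,1]*z,z],-1)
    P=p@T[:3,:3].T+T[:3,3]; P[z==0]=np.nan; return P
E
python3 - <<'E'
from h import *
a=snap('top','top0');b=snap('side','side0')
for s in(a,b):print(s['world_from_camera'].round(3),s['intrinsics'].round(1))
cv2.imwrite('pics/both.png',cv2.resize(np.vstack([cv2.imread('pics/top0.png'),cv2.imread('pics/side0.png')]),(400,600)))
E
```

```text
pics
[[-0.132 -0.971  0.197  0.406]
 [-0.991  0.13  -0.023  0.012]
 [-0.003 -0.199 -0.98   1.064]
 [ 0.     0.     0.     1.   ]] [[466.8   0.  257. ]
 [  0.  466.8 197.3]
 [  0.    0.    1. ]]
[[ 0.524  0.387 -0.759  1.363]
 [ 0.852 -0.254  0.458 -0.474]
 [-0.015 -0.886 -0.463  0.56 ]
 [ 0.     0.     0.     1.   ]] [[367.6   0.  256. ]
 [  0.  367.6 189.6]
 [  0.    0.    1. ]]
```

View pics/top0.png

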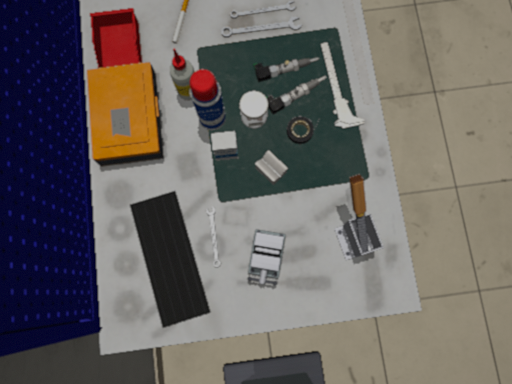

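View pics/side0.png

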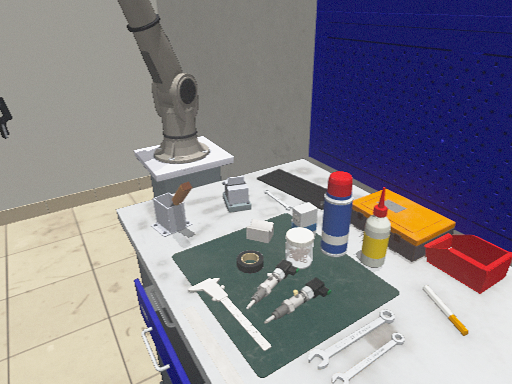

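The top view shows the file handle at about (357,195), the cup at (360,237), the vise at (266,258) and the black pad at (170,258). The V-block is at (270,165) and the carton at (224,143). The side view shows the handle at (181,193), sticking out of the cup at (172,215).

```bash
cat > meas.py <<'E'
from h import *
def rect(P):
    c,sz,an=cv2.minAreaRect(P[:,:2].astype(np.float32)*1000); return np.round(c,1),np.round(sz,1),round(an,1)
def brown(s):
    h=cv2.cvtColor(s['img'],cv2.COLOR_RGB2HSV);return (h[...,0]>4)&(h[...,0]<17)&(h[...,1]>110)&(h[...,2]>50)&(h[...,2]<200)
def axis(P):
    c=P.mean(0);_,_,V=np.linalg.svd(P-c,full_matrices=False);return c,V
E
python3 - <<'E'
from meas import *
a=load('top0');A=cloud(a);b=load('side0');B=cloud(b)
print('bench z',[round(float(np.nanmedian(A[280:320,220:240,2])),4)], 'side',np.nanmedian(B[230:240,215:225,2]))
# mat
g=a['img'].max(2)<60
mk=np.zeros_like(g);mk[185:335,125:215]=1
n,l,st,_=cv2.connectedComponentsWithStats((g&mk).astype(np.uint8));k=1+st[1:,4].argmax()
v,u=np.nonzero(l==k);P=np.array([onz(a,x,y,.006) for x,y in zip(u,v)]);print('mat',rect(P),'z',np.nanmedian(A[l==k][:,2]))
# vise heights
for nm,S,(r0,r1,c0,c1) in(('top',A,(220,300,235,300)),('side',B,(170,215,220,255))):
    p=S[r0:r1,c0:c1].reshape(-1,3)
    for lo,hi in((.082,.1),(.058,.075)):
        q=p[(p[:,2]>lo)&(p[:,2]<hi)]
        if len(q)>3:print('vise',nm,lo,len(q),rect(q),np.median(q[:,2]).round(4))
for nm,s,S,(r0,r1,c0,c1) in(('top',a,A,(165,265,330,390)),('side',b,B,(175,240,145,200))):
    w=np.zeros((384,512),bool);w[r0:r1,c0:c1]=1
    m_=brown(s)&w;q=S[m_];q=q[~np.isnan(q[:,0])];c,V=axis(q);t=(q-c)@V[0]
    print('handle',nm,len(q),c.round(4),V.round(3).tolist(),t.min().round(3),t.max().round(3))
    q=S[w&~cv2.dilate(m_.astype(np.uint8),np.ones((3,3))).astype(bool)];q=q[(q[:,2]>.07)&(q[:,2]<.09)];print('rim',nm,len(q),rect(q),np.median(q[:,2]))
s=b
E
```

```text
bench z [-0.0019] side 0.0006810042515503767
mat (array([508.8, 203. ]), array([285.9, 106.1]), 10.0) z 0.004327907248940832
vise top 0.082 79 (array([487.1, -16.8]), array([49.3,  6.9]), 73.2) 0.0885
vise top 0.058 882 (array([487.5, -16.8]), array([59.9, 74. ]), 73.0) 0.0664
vise side 0.082 59 (array([492.4, -16.4]), array([49. , 10.5]), 69.3) 0.0874
vise side 0.058 229 (array([491.6, -17.1]), array([60.1, 79.7]), 73.2) 0.0681
handle top 426 [ 0.5715 -0.2114  0.1407] [[-0.71, -0.117, -0.694], [-0.014, -0.984, 0.18], [-0.704, 0.137, 0.697]] -0.036 0.05
rim top 286 (array([ 495.9, -229.4]), array([78.6, 51.5]), 10.8) 0.07800514151874832
handle side 62 [ 0.5935 -0.2178  0.1521] [[-0.656, -0.296, -0.694], [0.255, -0.953, 0.166], [-0.71, -0.068, 0.701]] -0.019 0.067
rim side 193 (array([ 498.1, -229.8]), array([84.6, 50.4]), 10.2) 0.07670988333331186
```

The measurements agree with the given sizes. Next I'll check the poses for feasibility and move to a pre-grasp pose for a close look.

```bash
cat >> h.py <<'E'
def fR(yaw,e):  # file axes; e = elevation of butt direction (deg)
    p,e=np.radians([yaw,e]);x=np.array([np.cos(e)*np.cos(p),np.cos(e)*np.sin(p),np.sin(e)]);y=np.array([-np.sin(p),np.cos(p),0]);return np.stack([x,y,np.cross(x,y)],1)
def tR(F,s): return np.stack([-s*F[:,0],s*F[:,1],-F[:,2]],1)   # tool orientation, s=+1/-1
GX,GD=.022,.010      # grasp station on the file, TCP depth past file axis
def tcp(o,F,gx=GX,gd=GD): return o+F@np.array([gx,0,-gd])  # TCP for file origin o
TIP0=np.array([.461,-.236,.005]); EDGE=np.array([.489,-.0168,.090]); VY=-17.; MAT=np.array([.509,.203,.006]); MY=10.
E
python3 - <<'E'
from meas import *
F=fR(10,47);o=TIP0+.12*F[:,0]
V=fR(VY,0);M=fR(MY,-4)
for s in(1,-1):
    for nm,o_,F_ in(('pre',o+.1*F[:,2],F),('grasp',o,F),('out',o+.15*F[:,0],F),('st',EDGE+V@[.1,0,.01],V),('end',EDGE+V@[.035,0,0],V),('mat',MAT+M@[.015,0,.012],M)):
        q=m.inverse_kinematics(tcp(o_,F_),tR(F_,s));print(s,nm,None if q is None else np.round(q,0))
s=1 if m.inverse_kinematics(tcp(o+.1*F[:,2],F),tR(F,1)) is not None else -1
E
```

```text
1 pre [  92.   13.  -55.  133.  -74.   25. -154.]
1 grasp [ -21.   49.   72.  132.  248.   75. -142.]
1 out [ 67.  20. -50. 117. -44.  13. 165.]
1 st [ 28.  30. -35. 101.  21.  55.  57.]
1 end [ 28.  25. -36. 110.  19.  50.  55.]
1 mat [ 10.  41. -47. 104.  34.  55.  47.]
-1 pre [101.  16. -65. 132. -69.  21.  22.]
-1 grasp [-21.  49.  72. 132. 248.  75.  38.]
-1 out [ 49.  16. -28. 117. -65.  19.   2.]
-1 st [  10.   27.  -12.  102.    7.   52. -112.]
-1 end [  12.   22.  -16.  111.    8.   48. -115.]
-1 mat [  -1.   36.  -32.  104.   22.   50. -123.]
```

```bash
sed -i '/^def tR/d' h.py; cat >> h.py <<'E'
def tR(F,s,d=0): # tool tilted by d deg about file y, more upright when file leans
    return np.stack([-s*F[:,0],s*F[:,1],-F[:,2]],1)@cv2.Rodrigues(np.array([0,s*np.radians(d),0.]))[0]
E
python3 - <<'E'
from meas import *
print(tR(fR(0,47),1,20)[:,2],tR(fR(0,47),-1,20)[:,2])
D=fR(10,0)
c=[(s,m.inverse_kinematics([.45,-.235,.30],tR(D,s))) for s in(1,-1)]
for s,q in c:print(s,np.round(q,0))
s=min(c,key=lambda t:abs(np.array(t[1])-m.get_q()).sum())[0]
m.movep([.45,-.235,.30],tR(D,s));print(s,m.get_clock())
w=snap('wrist','w0');print(w['world_from_camera'].round(3))
F=fR(10,47);o=TIP0+.12*F[:,0];V=fR(VY,0);M=fR(MY,-4)
for s in(1,-1):
  for d in(0,15,25):
    for nm,o_,F_ in(('pre',o+.08*F[:,2],F),('grasp',o,F),('out',o+.15*F[:,0],F),('st',EDGE+V@[.1,0,.01],V),('end',EDGE+V@[.035,0,0],V),('mat',MAT+M@[.015,0,.012],M)):
        q=m.inverse_kinematics(tcp(o_,F_),tR(F_,s,d));print(s,d,nm,None if q is None else np.round(q,0))
E
```

```text
[ 0.4539905   0.         -0.89100652] [ 0.4539905   0.         -0.89100652]
1 [ 52.   7. -31. 101.   4.  73. 119.]
-1 [ 30.   6.  -7. 101.   1.  73. -58.]
-1 1.6583
[[ 0.171 -0.948 -0.268  0.518]
 [-0.985 -0.165 -0.047 -0.225]
 [ 0.001  0.272 -0.962  0.443]
 [ 0.     0.     0.     1.   ]]
1 0 pre [  97.   20.  -65.  132.  -70.   17. -156.]
1 0 grasp [ -21.   49.   72.  132.  248.   75. -142.]
1 0 out [ 67.  20. -50. 117. -44.  13. 165.]
1 0 st [ 23.  29. -29. 101.  17.  54.  60.]
1 0 end [ 22.  24. -29. 111.  15.  49.  59.]
1 0 mat [ 12.  43. -50. 104.  37.  56.  46.]
1 15 pre [ 65.  10. -36. 125. -35.  26. 160.]
1 15 grasp [ 88.  40. -78. 122.  55.  27.  79.]
1 15 out [ 72.  28. -66. 107.  23.  32. 100.]
1 15 st [ 23.  37. -29.  89.  13.  72.  64.]
1 15 end [ 23.  32. -29.  99.  10.  67.  64.]
1 15 mat [  9.  50. -49.  91.  29.  73.  53.]
1 25 pre [ 59.  11. -35. 119. -11.  34. 135.]
1 25 grasp [ 67.  26. -52. 116.  19.  29. 106.]
1 25 out [ 66.  31. -66.  99.  29.  48.  93.]
1 25 st [ 22.  44. -29.  81.  11.  84.  65.]
1 25 end [ 22.  38. -28.  91.   9.  78.  65.]
1 25 mat [  7.  5
[... 234 characters left out ...]
1.   22.  -15.  111.    8.   48. -115.]
-1 0 mat [  -1.   36.  -32.  104.   22.   50. -123.]
-1 15 pre [ 36.   8.  -4. 126. -45.  29. -11.]
-1 15 grasp [ 44.  18. -19. 123. -44.  19. -14.]
-1 15 out [ 32.  16. -14. 107. -23.  31. -43.]
-1 15 st [  13.   35.  -15.   89.    4.   71. -109.]
-1 15 end [  13.   30.  -15.   99.    3.   65. -110.]
-1 15 mat [  -3.   44.  -29.   91.   15.   68. -116.]
-1 25 pre [ 35.  10.  -8. 120. -21.  35. -37.]
-1 25 grasp [ 34.  18. -12. 117. -17.  28. -43.]
-1 25 out [ 27.  18. -11. 100.  -9.  42. -57.]
-1 25 st [  13.   42.  -15.   81.    3.   83. -108.]
-1 25 end [  14.   37.  -16.   92.    2.   77. -109.]
-1 25 mat [  -4.   50.  -29.   83.   13.   80. -114.]
```

View pics/w0.png

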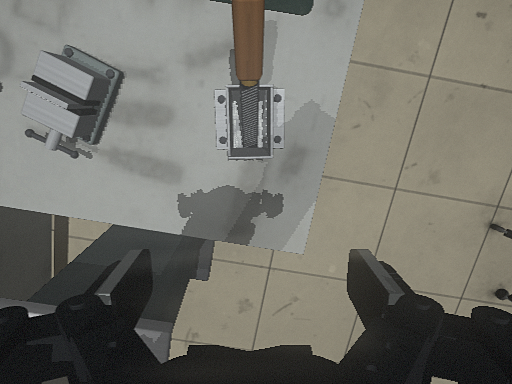

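The wrist view shows the handle at (248,0–82), the blade down in the cup at (250,80–150) and the vise at (65,95). I'll measure the handle here, then grasp with s=-1 and a 25° tilt.

```bash
python3 - <<'E'
from meas import *
w=load('w0');W=cloud(w);print('bench',np.nanmedian(W[160:190,120:160,2]))
z=np.zeros((384,512),bool);z[0:90,220:275]=1
mk=brown(w)&z;mk=cv2.erode(mk.astype(np.uint8),np.ones((5,5)),borderValue=0).astype(bool)
q=W[mk];q=q[~np.isnan(q[:,0])];c,V=axis(q);V[0]*=np.sign(V[0][2]);V[2]*=np.sign(V[2][2])
t=(q-c)@V[0];print('wrist top face',len(q),c.round(4),V.round(3).tolist(),t.min().round(3),t.max().round(3),'elev',np.degrees(np.arcsin(V[0][2])),'yaw',np.degrees(np.arctan2(V[0][1],V[0][0])))
for v in (20,50,75):
    u=np.nonzero(brown(w)[v,220:275])[0]+220;a,b=W[v,u.min()+1],W[v,u.max()-1];print(v,u.min(),u.max(),np.linalg.norm(a-b).round(4))
# junction & blade
print('low end of handle surf',W[80,248].round(4),'blade',W[90,250].round(4),W[110,250].round(4))
a=load('top0');A=cloud(a)
z[:]=0;z[165:222,345:370]=1
mk=cv2.erode((brown(a)&z).astype(np.uint8),np.ones((3,3))).astype(bool);q=A[mk]
# keep upper face: project on wrist-plane normal
n=V[2];print('top cam offset from wrist plane mm',np.percentile((q-c)@n,[10,50,90]).round(4), 'lateral',np.median((q-c)@V[1]).round(4))
for F in(fR(10,47),):
  o=TIP0+.12*F[:,0];print('model: wrist centroid in file frame',(F.T@(c-o)).round(4))
v=W[20:160,10:130].reshape(-1,3);e=v[(v[:,2]>.08)&(v[:,2]<.1)];print('edge',rect(e),np.median(e[:,2]))
r=W[80:165,205:290].reshape(-1,3);r=r[(r[:,2]>.074)&(r[:,2]<.082)];print('rim',rect(r))
E
```

```text
bench 7.15239842274118e-05
wrist top face 5 [ 0.591  -0.2184  0.1632] [[0.228, 0.214, 0.95], [0.809, -0.585, -0.062], [-0.542, -0.782, 0.307]] -0.001 0.001 elev 71.76087772760711 yaw 43.223030128360506
20 233 262 0.0217
50 244 255 0.0079Traceback (most recent call last):
  File "<stdin>", line 8, in <module>
    return umr_minimum(a, axis, None, out, keepdims, initial, where)
ValueError: zero-size array to reduction operation minimum which has no identity
```

```bash
cat >> meas.py <<'E'
def brown(s):
    i=s['img'].astype(float);return (i[...,0]>1.4*i[...,2])&(i[...,0]>50)&(i[...,0]>1.15*i[...,1])
E
python3 - <<'E'
from meas import *
w=load('w0');W=cloud(w)
z=np.zeros((384,512),bool);z[0:90,220:275]=1
mk=cv2.erode((brown(w)&z).astype(np.uint8),np.ones((5,5)),borderValue=0).astype(bool)
q=W[mk];q=q[~np.isnan(q[:,0])];c,V=axis(q);V[0]*=np.sign(V[0][2]);V[2]*=np.sign(V[2][2])
t=(q-c)@V[0];print('wrist top face',len(q),c.round(4),V.round(3).tolist(),t.min().round(3),t.max().round(3),'elev',np.degrees(np.arcsin(V[0][2])),'yaw',np.degrees(np.arctan2(V[0][1],V[0][0])))
for v in (20,50,70):
    u=np.nonzero(brown(w)[v,220:275])[0]+220
    if len(u):a,b=W[v,u.min()+1],W[v,u.max()-1];print(v,u.min(),u.max(),np.linalg.norm(a-b).round(4))
print('low end of handle surf',W[76:84:2,248].round(4).tolist(),'blade',W[90,250].round(4),W[110,250].round(4))
a=load('top0');A=cloud(a)
z[:]=0;z[165:222,345:370]=1
mk=cv2.erode((brown(a)&z).astype(np.uint8),np.ones((3,3))).astype(bool);q=A[mk];q=q[~np.isnan(q[:,0])]
c2,V2=axis(q);print('top',len(q),c2.round(4),V2.round(3).tolist())
print('top cam offset from wrist plane',np.percentile((q-c)@V[2],[10,50,90]).round(4), 'lateral',np.median((q-c)@V[1]).round(4))
F=fR(10,47);o=TIP0+.12*F[:,0];print('wrist centroid in model file frame',(F.T@(c-o)).round(4))
v=W[20:160,10:130].reshape(-1,3);e=v[(v[:,2]>.08)&(v[:,2]<.1)];print('edge',rect(e),np.median(e[:,2]))
r=W[80:165,205:290].reshape(-1,3);r=r[(r[:,2]>.074)&(r[:,2]<.082)];print('rim',rect(r))
E
```

```text
wrist top face 1843 [ 0.5692 -0.2149  0.1401] [[0.656, 0.124, 0.744], [-0.177, 0.984, -0.009], [-0.733, -0.126, 0.668]] -0.042 0.033 elev 48.07775958823346 yaw 10.731546110483189
20 233 263 0.0225
50 235 262 0.022
70 236 261 0.0216
low end of handle surf [[0.5422, -0.2194, 0.1111], [0.5406, -0.2197, 0.1089], [0.539, -0.22, 0.1052], [0.5374, -0.2203, 0.1026]] blade [ 0.531  -0.2234  0.0843] [ 0.5108 -0.227   0.0599]
top 369 [ 0.5695 -0.2117  0.1397] [[-0.695, -0.124, -0.708], [-0.083, 0.992, -0.093], [0.714, -0.006, -0.7]]
top cam offset from wrist plane [-0.0049 -0.0001  0.0021] lateral 0.0031
wrist centroid in model file frame [0.054  0.002  0.0115]
edge (array([489.8, -16.2]), array([51.3,  7.6]), 71.9) 0.08990876759352917
rim (array([ 498.5, -228.5]), array([78.2, 49.7]), 10.1)
```

```bash
cat >> h.py <<'E'
GX,GD=.024,.006
def tcp(o,F,gx=.024,gd=.006): return o+F@np.array([gx,0,-gd])
S,DT=-1,25
EDGE=np.array([.4895,-.0166,.090]);VY=-17.5
E
python3 - <<'E'
from meas import *
F=fR(10.6,48);o=np.array([.5465,-.218,.098]);R=tR(F,S,DT);p=tcp(o,F)
m.movep(p-.08*R[:,2],R);m.line_to(p,rate=.08)
m.gripper_close();print('width',m.get_width(),m.get_finger_force(),m.get_wrist_force())
m.line_to(p+.155*F[:,0],rate=.1)
print('width',m.get_width(),m.get_tcp_pos(),m.get_clock(),m.get_wrist_force())
snap('wrist','w1');snap('side','s1')
cv2.imwrite('pics/b1.png',np.hstack([cv2.imread('pics/w1.png')[:,:400],cv2.imread('pics/s1.png')[:,:400]]))
E
```

```text
width 0.02499725742781905 62.646803855895996 [-1.25314899 -0.11430026  1.50537669]
width 0.02473604710249988 [ 0.66792064 -0.19536525  0.22626356] 5.775 [-0.29455057 -0.34385337 -1.32227623]
```

View pics/b1.png

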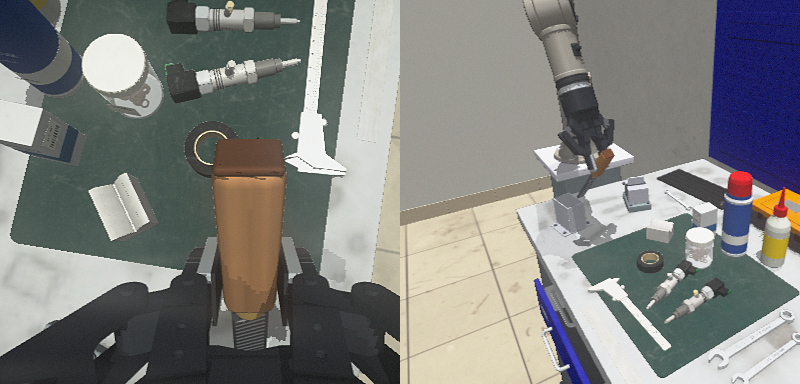

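The file is held firmly and is out of the cup: the handle is in the fingers at (250,250) in the wrist image, and the blade is free in the side view. Next I'll level it above the vise and measure how it sits in the grip.

```bash
cat >> meas.py <<'E'
def handle(s,win,nrm_up=True):
    W=cloud(s);r0,r1,c0,c1=win;z=np.zeros((384,512),bool);z[r0:r1,c0:c1]=1
    mk=cv2.erode((brown(s)&z).astype(np.uint8),np.ones((5,5)),borderValue=0).astype(bool)
    q=W[mk];q=q[~np.isnan(q[:,0])]
    for _ in range(3):
        c,V=axis(q);d=(q-c)@V[2];q=q[abs(d)<max(.0025,1.5*d.std())]
    c,V=axis(q)
    if V[2][2]<0:V[2]*=-1
    if V[0][0]<0:V[0]*=-1
    return q,c,V
E
python3 - <<'E'
from meas import *
s=load('w1');q,c,V=handle(s,(180,300,205,300))
print(len(q),c.round(4),V.round(3).tolist(),'elev',np.degrees(np.arcsin(V[0][2])).round(2),np.degrees(np.arctan2(V[0][1],V[0][0])).round(2),'normal elev',np.degrees(np.arcsin(-V[2][0])))
W=cloud(s);print('handle low end',W[300:322:3,250].round(4).tolist())
F=fR(10.6,48);o=np.array(m.get_tcp_pos())-F@[GX,0,-GD];print('in nominal file frame',[ (F.T@(p-o)).round(4).tolist() for p in W[300:322:3,250]],(F.T@(c-o)).round(4))
V_=fR(VY,0);o=EDGE+V_@[.1,0,.035];R=tR(V_,S,DT)
m.movep(tcp(o,V_)+[0,0,.08],R);m.line_to(tcp(o,V_));m.hold(.3)
w=snap('wrist','w2');snap('top','t2');snap('side','s2');print(m.get_clock(),m.get_wrist_force(),m.get_wrist_torque())
cv2.imwrite('pics/b2.png',np.hstack([cv2.imread('pics/w2.png')[:,100:400],cv2.resize(cv2.imread('pics/t2.png')[140:310,170:395],(500,384))]))
E
```

```text
6767 [ 0.6752 -0.1942  0.2592] [[0.657, 0.127, 0.743], [-0.184, 0.983, -0.006], [-0.731, -0.133, 0.669]] elev 47.99 10.94 normal elev 46.97376573453798
handle low end [[0.6478, -0.1998, 0.2282], [0.6462, -0.2001, 0.2268], [0.6447, -0.2004, 0.2259], [0.6429, -0.2007, 0.2237], [0.6404, -0.2012, 0.2181], [0.6384, -0.2016, 0.2152], [0.6364, -0.2019, 0.2129], [0.6311, -0.203, 0.1967]]
in nominal file frame [[0.0114, -0.0006, 0.0106], [0.0092, -0.0006, 0.0108], [0.0076, -0.0006, 0.0114], [0.0048, -0.0006, 0.0113], [-0.0012, -0.0006, 0.0094], [-0.0047, -0.0006, 0.009], [-0.0077, -0.0006, 0.009], [-0.0233, -0.0007, 0.0021]] [ 0.0532 -0.0002  0.0105]
7.85 [ 0.41931567 -0.12391752 -1.97467651] [-0.17537554 -0.61092352 -0.04690656]
```

View pics/b2.png

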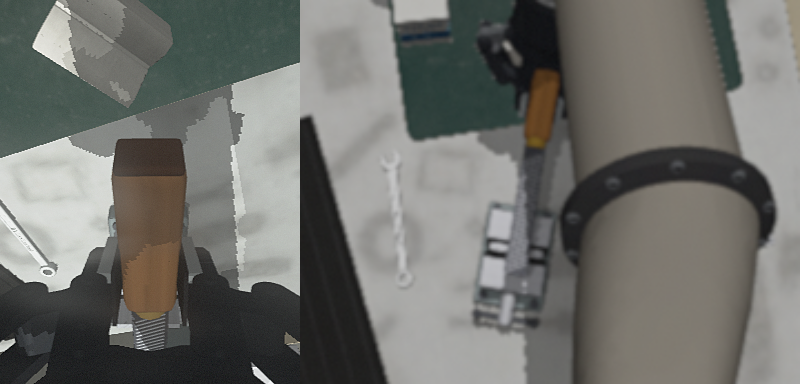

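The blade is level over the vise and aligned with it in both views: the tip is near crop pixel (515,290), and the handle is straight in the fingers. I'll measure the file origin from the butt edge and the tip.

```bash
python3 - <<'E'
from meas import *
s=load('w2');q,c,V=handle(s,(185,300,205,300))
F=fR(VY,0);o=np.array(m.get_tcp_pos())-F@[GX,0,-GD]
print('elev',np.degrees(np.arcsin(V[0][2])).round(2),'yaw',np.degrees(np.arctan2(V[0][1],V[0][0])).round(2),(F.T@(c-o)).round(4))
W=cloud(s);col=(W[130:345:3,250]-o)@F
print([(130+3*i,*(x*1000).round(0).astype(int).tolist()) for i,x in enumerate(col)][:20]);print([(130+3*i,*(x*1000).round(0).astype(int).tolist()) for i,x in enumerate(col)][52:])
t=load('t2');T=(cloud(t)-o)@F
m_=(abs(T[...,1])<.008)&(abs(T[...,2]-.0025)<.006)&(T[...,0]<.0)
x=T[m_];print('top cam blade',len(x),np.percentile(x[:,0],[0,2,98,100]).round(4),'slope deg',np.degrees(np.polyfit(x[:,0],x[:,2],1)[0]).round(2),np.median(x[:,2]).round(4),np.median(x[:,1]).round(4))
hb=(T)[brown(t)&(abs(T[...,1])<.02)&(abs(T[...,2])<.03)];print('top handle x range',np.percentile(hb[:,0],[0,2,98,100]).round(4))
E
```

```text
elev 0.45 yaw -21.99 [ 0.0492 -0.0018  0.0114]
[(130, 23, -1, -126), (133, 21, -1, -126), (136, 19, -1, -125), (139, 86, 0, -7), (142, -9223372036854775808, -9223372036854775808, -9223372036854775808), (145, 87, 0, -2), (148, 86, 0, -1), (151, 86, 0, 1), (154, 87, 0, 3), (157, 86, 0, 5), (160, 86, 0, 7), (163, 86, 0, 7), (166, 86, 0, 10), (169, 85, 0, 10), (172, 84, 0, 10), (175, 83, 0, 10), (178, 82, 0, 10), (181, 82, 0, 12), (184, 81, 0, 12), (187, 80, 0, 12)]
[(286, 24, 0, 12), (289, 20, 0, 11), (292, 19, 0, 12), (295, 17, 0, 12), (298, 14, 0, 12), (301, 11, 0, 12), (304, 9, 0, 11), (307, 6, 0, 11), (310, 4, 0, 12), (313, -2, -1, 10), (316, -5, -1, 10), (319, -8, -1, 10), (322, -23, -1, 3), (325, -26, -1, 3), (328, -30, -1, 3), (331, -35, -1, 2), (334, -38, -1, 3), (337, -41, -1, 3), (340, -46, -1, 2), (343, -49, -1, 3)]
top cam blade 476 [-1.273e-01 -1.249e-01 -3.600e-03 -1.000e-04] slope deg 1.07 0.0006 -0.0
top handle x range [-0.0115 -0.0108  0.0573  0.0598]<stdin>:6: RuntimeWarning: invalid value encountered in cast
```

The grip is right to within a few mm: the true origin is about 5 mm tip-ward of nominal, and the blade slopes about 1°. Doing the first stroke now.

```bash
cat > stroke.py <<'E'
from h import *
OFF=.005
def at(xe,dz):  # TCP so that the edge sits at real file x = xe, blade underside dz above the unpressed edge
    F=fR(VY,0);return tcp(EDGE+F@[-xe+OFF,0,.0025+dz],F)
def stroke(f=4.0,drop=.001):
    F0=m.get_wrist_force();m.line_to(at(-.097,.006),rate=.1);m.hold(.2);F0=np.array(m.get_wrist_force())
    hit=m.line_to(at(-.097,-.007),rate=.012,until_force=f)
    p=np.array(m.get_tcp_pos());print('hit',hit,'dz',(p-at(-.097,0))[2].round(4),(np.array(m.get_wrist_force())-F0).round(2))
    m.hold(.1);d=at(-.040,0)-at(-.097,0)
    for k in(1,2,3):
        m.line_to(p+d*k/3-[0,0,drop*k/3],rate=.05)
        print(k,(np.array(m.get_wrist_force())-F0).round(2))
    e=np.array(m.get_tcp_pos());m.line_to(e+[0,0,.03],rate=.1)
E
python3 - <<'E'
from stroke import *
stroke();print(m.get_clock(),m.get_width())
m.hold(.2);snap('top','t3')
E
```

```text
hit True dz -0.0049 [1.59 1.32 4.44]
1 [ 2.09 -0.3   4.21]
2 [3.55 0.77 5.56]
3 [ 3.47 -0.2   7.19]
11.475 0.024256524324604543
```

Stroke 1 went forward with 4–7 N of pressure and a positive drag force. I'll check how the file sits, then bring it back high and do the second stroke without the extra drop.

```bash
python3 - <<'E'
from stroke import *
F=fR(VY,0)
def chk(n):
    o=np.array(m.get_tcp_pos())-F@[GX,0,-GD];T=(cloud(load(n))-o)@F
    x=T[(abs(T[...,1])<.008)&(abs(T[...,2]-.0025)<.008)&(T[...,0]<0)&(T[...,0]>-.14)]
    if len(x)>20:print(n,len(x),np.percentile(x[:,0],[1,99]).round(4),'slope',np.degrees(np.polyfit(x[:,0],x[:,2],1)[0]).round(2),np.median(x[:,1:],0).round(4))
chk('t3')
m.line_to(at(-.097,.028),rate=.12);m.hold(.2)
snap('top','t4');chk('t4')
stroke(f=3.5,drop=0)
print(m.get_clock(),m.get_width());m.hold(.2);snap('top','t5');chk('t5');snap('wrist','w5')
E
```

```text
t3 492 [-0.1265 -0.0016] slope 1.23 [-0.0002  0.0009]
t4 487 [-0.1267 -0.0017] slope 1.13 [-0.0002  0.0007]
hit True dz -0.0047 [0.38 0.72 4.34]
1 [ 1.5  -0.31  4.61]
2 [ 2.67 -0.29  4.56]
3 [ 1.04 -0.12  5.78]
16.1583 0.024630096023533252
t5 496 [-0.1265 -0.0018] slope 0.78 [-0.0002  0.001 ]
```

Both strokes are done and the file hasn't shifted in the grip. Next is laying it on the pad.

```bash
python3 - <<'E'
from stroke import *
m.line_to(np.array(m.get_tcp_pos())+[0,0,.08])
F=fR(MY,3);G=fR(MY,0);R=tR(F,S,DT)
o=MAT+G@[.015+OFF,0,.0115]
p=tcp(o,F)
m.movep(p+[0,0,.10],R);m.line_to(p+[0,0,.02]);m.hold(.3);F0=np.array(m.get_wrist_force())
snap('top','t6')
hit=m.line_to(p-[0,0,.003],rate=.012,until_force=2.0)
print(hit,(np.array(m.get_tcp_pos())-p).round(4),(np.array(m.get_wrist_force())-F0).round(2),m.get_clock())
snap('top','t7');snap('side','s7')
cv2.imwrite('pics/b7.png',np.hstack([cv2.resize(cv2.imread('pics/t7.png')[170:340,110:310],(400,340)),cv2.resize(cv2.imread('pics/s7.png')[120:290,180:380],(400,340))]))
E
```

```text
True [-0.     -0.     -0.0001] [1.13 0.18 5.86] 20.6833
```

View pics/b7.png

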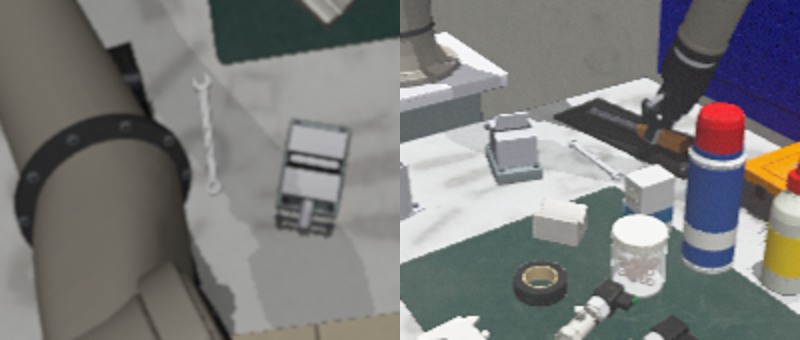

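The side view shows the file resting lengthwise on the pad, with the handle near crop pixel (665,140). Contact came at the predicted height. Now I'll release, back off and check.

```bash
python3 - <<'E'
from meas import *
m.ungrasp();m.hold(.2);R=np.array(m.get_tcp_rot());p=np.array(m.get_tcp_pos())
m.line_to(p-.10*R[:,2],rate=.08);m.line_to(p-.1*R[:,2]+[0,0,.12])
m.movep([.45,-.235,.30],tR(fR(10,0),S));m.hold(.3)
s=snap('top','t8');print(m.get_clock(),m.get_width())
G=fR(MY,0);T=(cloud(s)-(MAT-[0,0,.006]))@G
h=T[brown(s)&(abs(T[...,1])<.07)&(abs(T[...,0])<.17)];print('handle in mat',np.nanpercentile(h,[1,99],axis=0).round(4).tolist())
b=T[(abs(T[...,1])<.05)&(T[...,0]<.02)&(T[...,0]>-.15)&(T[...,2]>.0085)&(T[...,2]<.03)];print('blade',len(b),np.nanpercentile(b,[2,98],axis=0).round(4).tolist())
cv2.imwrite('pics/b8.png',cv2.resize(s['img'][110:340,110:400,::-1],(725,575)))
E
```

```text
26.0583 0.0854641475079168
handle in mat [[0.0081, -0.0143, 0.0013], [0.1093, 0.0178, 0.0339]]
blade 580 [[-0.1136, -0.0221, 0.0087], [0.0177, 0.0328, 0.026]]
```

View pics/b8.png

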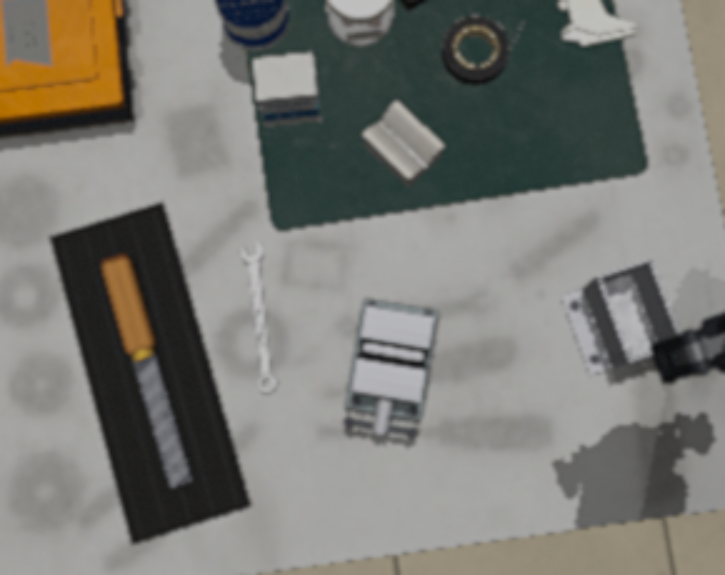

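The file lies flat and centred on the black pad, from (115,255) to (180,487). The V-block and carton haven't moved, and the gripper is clear.

```bash
python3 -c "
from h import *
print(m.hand_in())"
```

```text
the job is handed in; nothing more can be done
None
```

I drew the file from the cup, made two forward strokes with the file lifted clear between them, laid it flat on the black pad, and handed the job in at about 26 s; no verdict was returned.

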